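Lock up the shoe mender's toolbox

TASK

Lock up the grey toolbox for the night, only pushing and pressing: push its blue drawer fully home, then press the red push lock all the way down, and after it the yellow one. Leave the green lock up, and pick up or shift none of the other things on the bench or on the toolbox.

Things in the scene. Friction and masses are not known exactly. Their poses are not given: they have to be found in the camera images.
- toolbox: Grey plastic toolbox, 180 mm deep (its x), 340 mm wide (its y), 120 mm high, fixed to the bench. Origin at the centre of its underside, on the bench; its x axis points from the drawer's front to the back, z up. The three push locks stand in a row along its y on the top, about 20 mm (12 to 28) in front of its middle line, towards the drawer, 100 mm apart (one near the middle, one to each side), in any order of colours. Behind them on the top lie the tin and the dauber.
- drawer (a joint): How far the blue drawer is out, m: 0 = fully home against its stop, 0.09 = fully out. It slides along the toolbox's x axis with about 2.5 N of friction, no spring, and stays where it is left.
- drawer_face (a point): Point on the outer face of the blue drawer front where it may be pushed: in the middle of its width, 95 mm above the bench, 13 mm below the front's top edge; moves with the drawer. The front is an upright plate, 304 mm wide, 12 mm thick, from 36 to 108 mm above the bench, facing the toolbox's -x. With the drawer home its outer face is 12 mm in front of the toolbox body. A pull lip 120 mm long sticks out 13 mm from it, 40 to 48 mm above the bench.
- red_plunger (a joint): The red push lock's plunger, 0 = fully up (open), 0.012 = fully down (locked), m. It is a round red plastic cap of diameter 26 mm, axis vertical, standing in a fixed steel collar (diameter 38 mm, 5 mm high) on the toolbox top. Up, its flat top is 22 mm above the toolbox top, fully down 10 mm. It slides with about 3 N of friction, has no spring and stays where it is left. It cannot be pulled up higher. It locks the drawer.
- yellow_plunger (a joint): The yellow push lock's plunger, 0 = fully up (open), 0.012 = fully down (locked), m. It is a round yellow plastic cap of diameter 26 mm, axis vertical, standing in a fixed steel collar (diameter 38 mm, 5 mm high) on the toolbox top. Up, its flat top is 22 mm above the toolbox top, fully down 10 mm. It slides with about 3 N of friction, has no spring and stays where it is left. It cannot be pulled up higher. It locks the lid.
- green_plunger (a joint): The green push lock's plunger, 0 = fully up (open), 0.012 = fully down (locked), m. It is a round green plastic cap of diameter 26 mm, axis vertical, standing in a fixed steel collar (diameter 38 mm, 5 mm high) on the toolbox top. Up, its flat top is 22 mm above the toolbox top, fully down 10 mm. It slides with about 3 N of friction, has no spring and stays where it is left. It cannot be pulled up higher. It is to stay up.
- red_top (a point): Centre of the flat top of the red plunger; moves with it.
- yellow_top (a point): Centre of the flat top of the yellow plunger; moves with it.
- green_top (a point): Centre of the flat top of the green plunger; moves with it.
- tin: Bystander: flat yellow polish tin with a twist cap, diameter 56 mm, 22 mm high, loose on the toolbox top behind the locks. Origin: centre of its underside.
- dauber: Bystander: black dauber (small brush), 105 mm long along its y, 22 mm wide, 20 mm high, lying loose on the toolbox top behind the locks. Origin: underside, near its middle.
- last: Bystander: chrome shoe last on a round foot of diameter 110 mm, 156 mm high, its foot-shaped top about 185 mm long; stands loose on the bench to the robot's left. Origin: centre of its underside.
- hammer: Bystander: hammer lying loose on the bench to the robot's right, along its own x. Origin: underside.
- shoebrush: Bystander: shoe brush with a wooden back, 150 x 50 x 45 mm, loose on the bench to the right. Origin: centre of its underside.
- jar: Bystander: amber glass jar with a white cap, diameter 60 mm, 80 mm high, loose on the bench to the left. Origin: centre of its underside.
- mug: Bystander: white enamel mug, diameter 76 mm, 80 mm high, loose on the bench to the left. Origin: centre of its underside.

How it is judged:
By the outcome, as a careful person would: the job done as asked, in the order asked, and still so for the second after the job is handed in, with the robot touching nothing.
It also fails if it takes over 53 s, if anything falls off the work surface, if the arm or the gripper's body presses on something with over 40 N, if the wrist force passes 120 N, or if a joint passes its speed limit or range.

ROBOT

A 6-joint arm with a two-finger parallel gripper is mounted at the origin on the work surface. World frame = base frame: x ahead of the robot, y to its left, z up, the work surface at z = 0. Lengths are in mm, angles in rad, forces in N, time in s.
With the tool pointing down it reaches from about 275 to 750 mm from the base axis. Payload 10.2 kg.
Tool frame: the origin (TCP) lies on the centre line of the jaws, within the pads' length; the fingertips stand 8 mm ahead of it and the grasp point (between the pads) lies 11 mm behind it; x points along the fingers, y is the direction in which the jaws open and shut, and the axes are right-handed (so a half turn about x gives the same grasp; the last joint's range is limited). The gripper opens to 85 mm and grips with 20 to 120 N. Pads are 22 mm wide; open, the fingers measure 114 mm over their backs; the gripper's body (76 mm by 85 mm) begins 54 mm behind the grasp point. The pads swing forward as they close: fully open they stand 13 mm farther back than shut.
Start: joints at [0.936, 0.313, 1.498, -0, 1.331, -0.223], TCP at [210.149, 481.112, 239.294] pointing down, gripper open.
Joint ranges: [-2.94, 2.94], [-0.97, 2.17], [0.19, 2.56], [-1.23, 4.37], [0.02, 3.11], [-2.88, 2.88]. Speed limits (rad/s): [2.39, 2.39, 3.01, 3.14, 3.14, 3.14].

INTERFACE

Orientations are given as a unit quaternion [w, x, y, z].
In Python, from rig import ctrl, vision, workorder gives the robot as it stands. The module is installed in compiled form; this text tells all that it offers.
- The arm moves only by the shell command python3 -m jog 'ROWS' [OPENING] [FORCE]. ROWS is JSON, a list that holds one entry, the list of rows, each a list of 6 numbers: the shift along the tool's x, y, z in m, then the turn, a rotation vector about the tool's x, y, z in rad. A call has 1 to 12 rows; each row shifts and turns the commanded pose from where the row before left it, along the tool's axes as they then stand; what a row does not reach is not made up. A row lasts 1/8 s, in which the tool goes at most 62.5 mm and 10.7 degrees, less where a joint would pass 70% of its speed; a pose out of reach is approached as far as the arm can. A call is refused whole if a number of a shift passes 0.0625 or a number of a turn 0.188, either way. A call with a gripper value outside its range is refused whole. OPENING is the closure in counts, from 0 (fully open) to 255 (shut), set as the call begins (- or left out, the last holds). The fingers move at their own pace and stop on an object; FORCE is the grip in N (left out, the last holds). Time passes only in rows, so rows that do not move let the fingers close. It gives the time, the measured TCP pose, the force and the opening at its end, in the units of the state.
- ctrl.sense(): the state, without advancing time (a new reading comes with each control period).
- vision.capture(name): name is "side" or "top" or "wrist"; returns a dict with "image" (480x640x3 uint8, red, green, blue), "mtx" (3x3 intrinsics, pixels), "R" (3x3) and "t" (3): a world point X has camera coordinates R X + t; the wrist camera has in their place "hand_eye" (4x4, takes a point from camera to tool coordinates, whose origin is the TCP and whose axes are the tool frame's). Camera axes: x right, y down, z forward; pixel columns grow to the right and rows downward; lengths in mm; the calibration is good to about 2 mm. A picture is of the moment at which its call begins: read the wrist's pose just before it. There is no depth.
- workorder.finish_job(): hands the job in, once; it reports no verdict.
The state is a dict: "time_s": time; "joints": joint angles; "dq": joint speeds; "tau": joint torques, N m; "eef_pos": TCP position; "ee_rot": TCP orientation; "force": force on the tool from outside, world axes, zero at the start; "wrist_torque": the same for the moment, N m; "grip_width": opening from 0.0 (shut) to 1.0 (fully open).
Only numpy, scipy, OpenCV 4.12 (cv2) and the standard library are available. Lean on these libraries where they do the work, as an engineer would, in place of code of your own. Each camera call takes 0.05 s, during which the arm holds its last target.

## Working session

There is one attempt and no reset: what is moved stays moved. The work goes in short steps, Python scripts to look and compute and a shell command to move; the robot and the scene stay as the last step left them, time stands still between calls to the robot, and variables do not carry over. Pictures are saved under pics/ and viewed, and the job is handed in when it is done.

```bash
mkdir -p pics; python3 - <<'E'
from rig import ctrl,vision
import cv2,pickle
s=ctrl.sense();print(s)
for n in("side","top","wrist"):
    c=vision.capture(n);pickle.dump(c,open(n+'0.pkl','wb'))
    cv2.imwrite(f'pics/{n}0.png',c["image"][:,:,::-1])
    print(n,{k:v.tolist() for k,v in c.items() if k!='image'})
E
```

```text
{'time_s': 0.0, 'joints': array([ 9.35627138e-01,  3.13459330e-01,  1.49843598e+00,  3.69279712e-05,
        1.33100520e+00, -2.23428558e-01]), 'dq': array([ 1.33333099e-03, -3.88168423e-04, -9.36171142e-05,  1.23733392e-04,
       -1.57810049e-03, -1.88963417e-03]), 'tau': array([ 8.52113444e-04, -4.12248659e+01, -2.59754473e+01, -1.04156068e-04,
        3.93925875e-03,  3.51765060e-06]), 'eef_pos': array([209.97490623, 480.91362527, 238.73071233]), 'ee_rot': array([ 0.69197034,  0.14413404,  0.69237833, -0.14496436]), 'force': array([ 0.50840723,  0.00307257, -0.39386131]), 'wrist_torque': array([-0.01880926, -0.02602779, -0.06953517]), 'grip_width': 0.9978856802049715}
side {'mtx': [[459.74320758238036, 0.0, 321.9945966986957], [0.0, 459.74320758238036, 240.46909964738268], [0.0, 0.0, 1.0]], 'R': [[-0.8433859118216925, -0.5368843087710253, 0.021341104379824744], [-0.30736196993109527, 0.44949182076212807, -0.8387405573286789], [0.4407139924948704, -0.7139414136071706, -0.544112887878817]], 't': [437.2024468601503, 230.8313998681296, 1023.9920743045246]}
top {'mtx': [[584.650191096217, 0.0, 314.6178697462084], [0.0, 584.650191096217, 237.2484032255424], [0.0, 0.0, 1.0]], 'R': [[-0.0041980587236140916, -0.9997460946774307, -0.022138709993558547], [-0.9961455480593686, 0.006120611093014424, -0.08750191541531412], [0.08761520064722675, 0.021686039220518566, -0.9959183160874552]], 't': [42.553718728710045, 530.8462275375847, 1312.981299094082]}
wrist {'mtx': [[353.7131320617283, 0.0, 318.9247437438483], [0.0, 353.7131320617283, 240.8054784023689], [0.0, 0.0, 1.0]], 'hand_eye': [[-9.176941691922173e-05, -0.2607486602479554, 0.9654067162379117, -134.74136789951308], [0.9999998076104941, -0.000616186178762179, -7.136921688328878e-05, 0.20497732792812418], [0.0006134797031149653, 0.9654065239542805, 0.2607486666296962, -65.04486510728752], [0.0, 0.0, 0.0, 1.0]]}
```

View pics/side0.png

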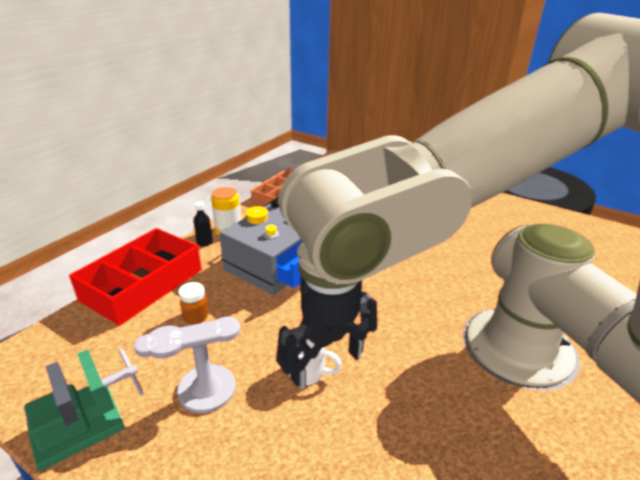

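View pics/top0.png

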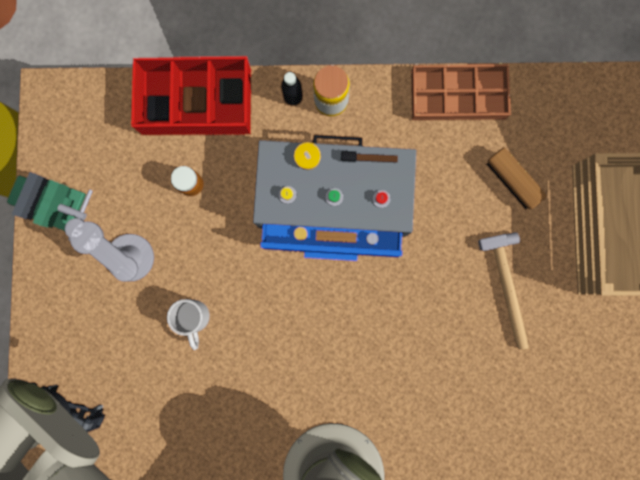

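View pics/wrist0.png

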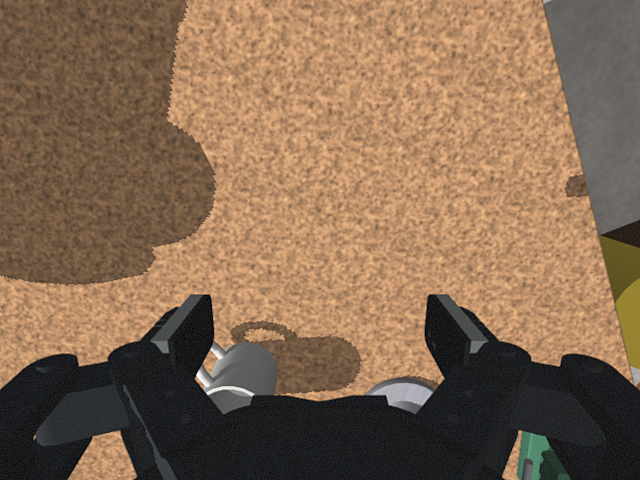

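The top view shows yellow at about (287,194), green (334,196), red (381,198), the tin at (307,155), the dauber at (370,157), and the blue drawer front at about row 250. Next I'll measure these.

```bash
cat > h.py <<'E'
import numpy as np,cv2
from scipy.spatial.transform import Rotation as Ro
def ray(c,uv,pose=None):
    d=np.linalg.inv(c['mtx'])@np.array([uv[0],uv[1],1.])
    if 'R' in c: R=np.array(c['R']);return -R.T@np.array(c['t']),R.T@d
    H=np.array(c['hand_eye']);w,x,y,z=pose[1];Rt=Ro.from_quat([x,y,z,w]).as_matrix()
    return Rt@H[:3,3]+pose[0],Rt@H[:3,:3]@d
def onz(c,uv,z,pose=None):
    o,d=ray(c,uv,pose);return o+d*(z-o[2])/d[2]
def mask(img,col):
    h=cv2.cvtColor(img,cv2.COLOR_RGB2HSV)
    lo,hi={'red':((172,140,90),(180,255,255)),'red2':((0,150,90),(5,255,255)),'yellow':((22,150,110),(33,255,255)),'green':((50,90,60),(85,255,255)),'blue':((100,150,60),(125,255,255)),'grey':((95,10,50),(125,90,180))}[col]
    m=cv2.inRange(h,lo,hi)
    return m|mask(img,'red2') if col=='red' else m
def blobs(m,amin=30):
    n,l,s,c=cv2.connectedComponentsWithStats(m)
    return [(c[i].round(1).tolist(),s[i].tolist(),l==i) for i in range(1,n) if s[i][4]>=amin]
E
python3 - <<'E'
from h import *;import pickle
c=pickle.load(open('top0.pkl','rb'));im=c['image']
for k in('red','yellow','green'):
    for b in blobs(mask(im,k)): 
        if 240<b[0][0]<430: print(k,b[:2],onz(c,b[0],142).round(1))
for k,z in(('grey',120),('blue',108)):
    m=mask(im,k);
    for b in blobs(m,400):
        if 240<b[0][0]<430 and 120<b[0][1]<270:
            cn=max(cv2.findContours(b[2].astype('uint8'),0,2)[0],key=cv2.contourArea)
            r=cv2.minAreaRect(cn);print(k,b[:2])
            for p in cv2.boxPoints(r): print(p.round(1),onz(c,p,z).round(1))
            print(cv2.approxPolyDP(cn,3,True)[:,0].tolist())
big=cv2.resize(im[120:280,230:430],None,fx=4,fy=4,interpolation=2)
cv2.imwrite('pics/topz.png',big[:,:,::-1]*1)
E
```

```text
red ([381.1, 197.5], [376, 193, 11, 10, 95]) [ 603.2 -102.1  142. ]
yellow ([337.5, 96.4], [321, 79, 29, 25, 148]) [821.  -12.7 142. ]
yellow ([306.7, 155.3], [294, 142, 26, 27, 518]) [694.3  53.2 142. ]
yellow ([286.1, 193.1], [281, 188, 11, 11, 98]) [614.1  96.7 142. ]
green ([333.7, 195.5], [328, 190, 12, 12, 106]) [608.2  -3.1 142. ]
grey ([334.7, 189.2], [254, 142, 161, 95, 11112])
[253.3 226.5] [546.4 168.3 120. ]
[258.9 138.5] [737.1 157.1 120. ]
[415.9 148.6] [ 711.9 -180.   120. ]
[410.3 236.5] [ 522.9 -164.5  120. ]
[[260, 142], [254, 222], [261, 227], [262, 223], [402, 231], [402, 236], [410, 231], [413, 150], [318, 145], [322, 160], [317, 168], [305, 171], [292, 160], [296, 144]]
blue ([330.1, 242.7], [261, 224, 142, 36, 2801])
[260.4 253.7] [488.9 154.3 108. ]
[262.1 223.7] [553.7 150.7 108. ]
[402.1 231.9] [ 534.  -149.1  108. ]
[400.4 262. ] [ 469.8 -144.2  108. ]
[[262, 226], [263, 247], [303, 250], [305, 256], [355, 259], [358, 253], [400, 254], [402, 233], [306, 227], [308, 237], [297, 241], [292, 236], [294, 226]]
```

View pics/topz.png

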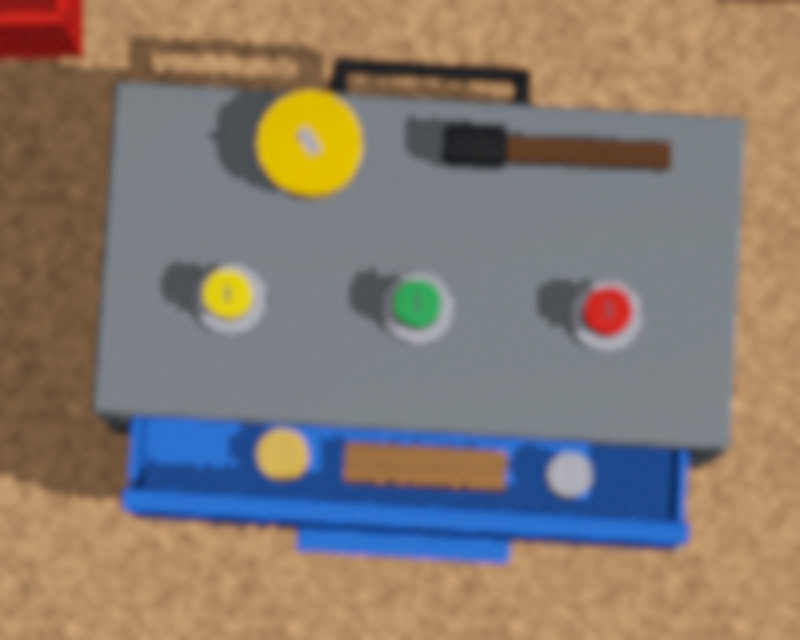

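```bash
python3 - <<'E'
from h import *;import pickle
from rig import ctrl
c=pickle.load(open('top0.pkl','rb'))
Z=lambda x,y:(230+(x+.5)/4-.5,120+(y+.5)/4-.5)
P=[onz(c,Z(*p),120) for p in((118,85),(745,118),(725,447),(95,412))]
for p in P:print('box',p.round(1))
print('ctr',np.mean(P,0).round(1),[np.linalg.norm(P[i]-P[i-1]).round(1) for i in range(4)])
print('yaw', [np.arctan2(-(a-b)[0],(a-b)[1]).round(4) for a,b in((P[0],P[1]),(P[3],P[2]))])
for p in((124,512),(685,545),(126,493),(687,523)):print('front',onz(c,Z(*p),108).round(1))
for n,p,z in(('last ring',(110,250),156),('mug',(187,317),80),('jar',(183,180),80),('tin',(306.7,155.3),142),('dauber L',(341,156),140),('dauberR',(397,159),140)):print(n,onz(c,p,z).round(0))
s=ctrl.sense();w,x,y,z=s['ee_rot'];R=Ro.from_quat([x,y,z,w]).as_matrix();print(R.round(3))
print('tool y yaw',np.arctan2(R[1,1],R[0,1]))
E
```

```text
box [732.  156.6 120. ]
box [ 710.7 -179.9  120. ]
box [ 533.8 -166.   120. ]
box [554.7 168.1 120. ]
ctr [632.8  -5.3 120. ] [np.float64(177.7), np.float64(337.2), np.float64(177.4), np.float64(334.7)]
yaw [np.float64(-0.0633), np.float64(-0.0624)]
front [502.  153.8 108. ]
front [ 482.7 -145.5  108. ]
front [512.2 152.8 108. ]
front [ 494.4 -146.8  108. ]
last ring [496. 461. 156.]
mug [354. 317.  80.]
jar [655. 330.  80.]
tin [694.  53. 142.]
dauber L [693. -19. 140.]
dauberR [ 685. -137.  140.]
[[-0.001  0.4    0.916]
 [-0.001  0.916 -0.4  ]
 [-1.    -0.001 -0.   ]]
tool y yaw 1.1590061156155216
```

```bash
python3 -m jog '[[[0,0,0,-0.177,0,0],[0,0,0,-0.177,0,0],[0,-0.046,0.025,0,0,0],[0,-0.046,0.025,0,0,0],[0,-0.046,0.025,0,0,0],[0,-0.046,0.025,0,0,0],[0,-0.046,0.025,0,0,0],[0,-0.046,0.025,0,0,0],[0,-0.046,0.025,0,0,0],[0,-0.046,0.025,0,0,0],[0,-0.046,0.025,0,0,0],[0,-0.046,0.025,0,0,0]]]' 255 60
cat > look.py <<'E'
import sys,pickle
from h import *
from rig import ctrl,vision
s=ctrl.sense();w,x,y,z=s['ee_rot'];R=Ro.from_quat([x,y,z,w]).as_matrix()
print(s['time_s'],s['eef_pos'].round(1),R.round(3).tolist(),s['force'].round(1),s['grip_width'])
for n in sys.argv[2:]:
    c=vision.capture(n);c['pose']=(s['eef_pos'],s['ee_rot']);f=n+sys.argv[1];pickle.dump(c,open(f+'.pkl','wb'));cv2.imwrite(f'pics/{f}.png',c['image'][:,:,::-1])
E
python3 look.py 1 wrist side
```

```text
time_s: 1.65
eef_pos: [433.5, 5.7, 239.3]
ee_rot: [0.707, 0.021, 0.707, -0.021]
force: [0.6, 1.3, 0.6]
grip_width: -0.001
1.65 [433.5   5.7 239.3] [[0.0, 0.058, 0.998], [0.0, 0.998, -0.058], [-1.0, 0.0, 0.0]] [0.6 1.3 0.6] -0.001078912169639078
```

```bash
python3 -c "
import cv2,numpy as np
cv2.imwrite('pics/c1.png',cv2.resize(np.hstack([cv2.imread('pics/wrist1.png'),cv2.imread('pics/side1.png')]),(800,300)))"
```

```text
(no output)
```

View pics/wrist1.png

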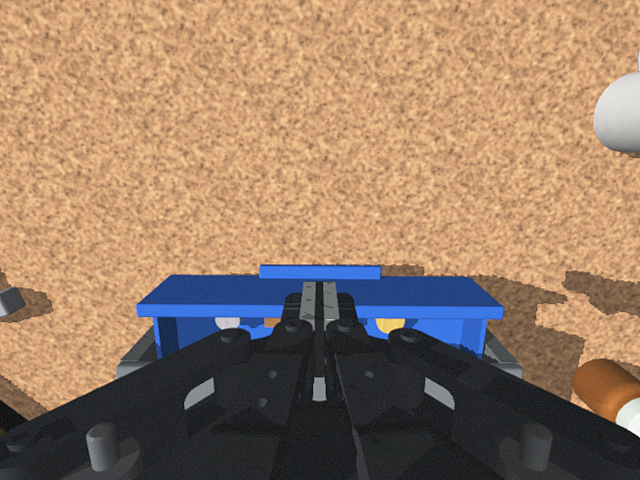

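View pics/side1.png

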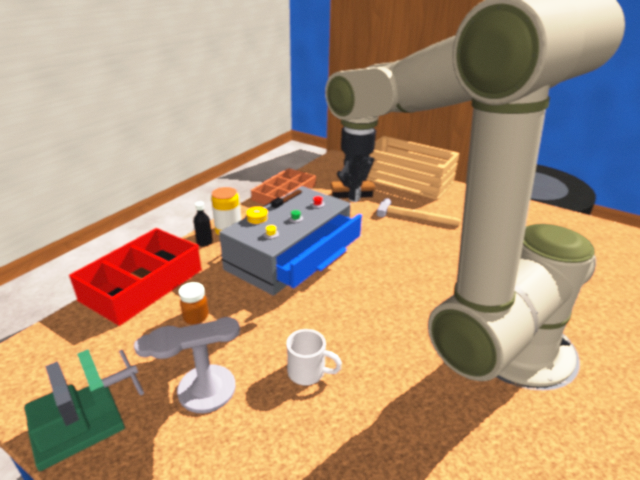

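The wrist view shows the drawer front's top outer edge at about row 306, columns 137–503, with the closed fingers at column 319. The side view shows all three locks clearly, with red at about (317,201). I'll triangulate with both views.

```bash
python3 - <<'E'
from h import *;import pickle
c=pickle.load(open('side1.pkl','rb'));t=pickle.load(open('top0.pkl','rb'));w=pickle.load(open('wrist1.pkl','rb'))
top={'red':(381.1,197.5),'yellow':(286.1,193.1),'green':(333.7,195.5)}
for k in top:
    for b in blobs(mask(c['image'],k),12):
        if 255<b[0][0]<330 and 190<b[0][1]<245:
            o1,d1=ray(c,b[0]);o2,d2=ray(t,top[k]);
            A=np.stack([d1,-d2],1);q=np.linalg.lstsq(A,o2-o1,rcond=None)[0]
            p1,p2=o1+q[0]*d1,o2+q[1]*d2
            print(k,b[:2],'tri',((p1+p2)/2).round(1),np.linalg.norm(p1-p2).round(1),'z140',onz(c,b[0],140).round(1))
for p in((137,306),(503,306),(137,318),(503,318)):print(onz(w,p,108,w['pose']).round(1))
E
```

```text
red ([317.3, 200.2], [314, 196, 8, 9, 60]) tri [ 603.9 -103.3  133.5] 1.4 z140 [596.7 -93.2 140. ]
yellow ([256.6, 214.1], [246, 206, 22, 17, 276]) tri [623.9 105.2 176.8] 37.4 z140 [685.4  62.6 140. ]
yellow ([270.4, 229.8], [266, 225, 10, 11, 87]) tri [614.6  96.8 133.9] 1.8 z140 [607.5 104.2 140. ]
green ([295.3, 214.0], [291, 210, 10, 10, 76]) tri [608.9  -3.5 134.2] 1.3 z140 [602.3   4.6 140. ]
[ 486.9 -146.9  108. ]
[504.5 152.7 108. ]
[ 497.6 -149.   108. ]
[515.4 153.5 108. ]
```

```bash
python3 -m jog '[[[0.05,0,0,0,0,0],[0.05,0,0,0,0,0],[0.042,0,0,0,0,0],[0,0,0.01,0,0,0],[0,0,0.01,0,0,0],[0,0,0.01,0,0,0],[0,0,0.006,0,0,0]]]'
python3 -m jog '[[[0,0,0.005,0,0,0],[0,0,0.005,0,0,0],[0,0,0.005,0,0,0]]]'; python3 look.py 2 side wrist
```

```text
time_s: 2.62
eef_pos: [470.3, 5.2, 98.2]
ee_rot: [0.708, 0.02, 0.706, -0.021]
force: [-1.4, 0.1, -0.9]
grip_width: 0.004
time_s: 3.0
eef_pos: [484.2, 4.5, 97.3]
ee_rot: [0.707, 0.02, 0.707, -0.02]
force: [-1.9, -0.1, 2.9]
grip_width: 0.003
3.0 [484.2   4.5  97.3] [[-0.0, 0.058, 0.998], [0.0, 0.998, -0.058], [-1.0, 0.0, -0.0]] [-1.9 -0.1  2.9] 0.0026756665387305846
```

View pics/wrist2.png

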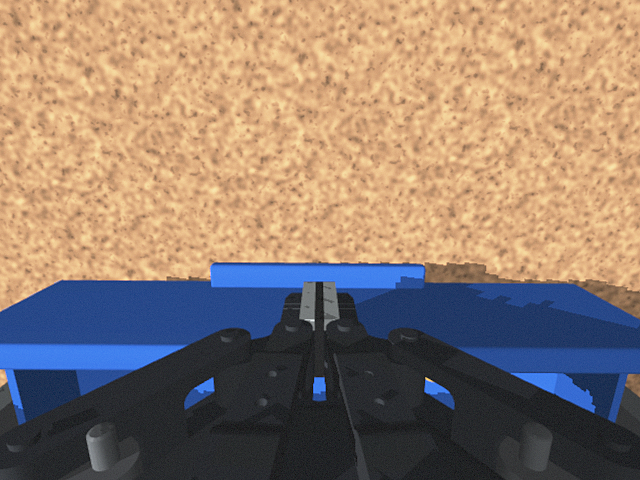

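View pics/side2.png

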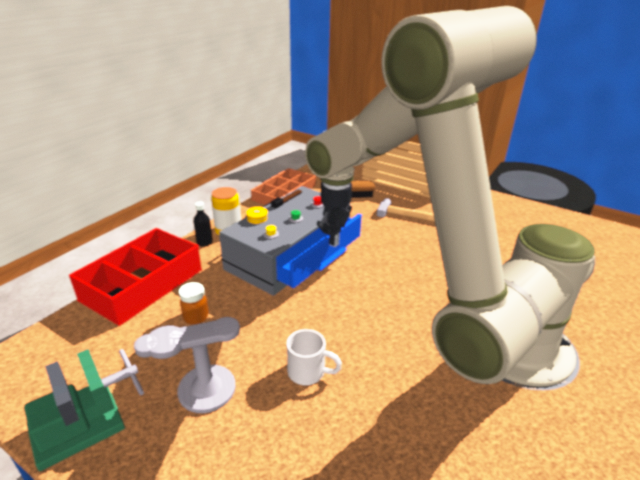

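The fingers sit at the drawer front on its centre line: the lip spans columns 211–425 and the fingers are at 319. I'll push on.

```bash
python3 -m jog '[[[0,0,0.006,0,0,0],[0,0,0.006,0,0,0],[0,0,0.006,0,0,0],[0,0,0.004,0,0,0]]]'
python3 -m jog '[[[0,0,0.003,0,0,0],[0,0,0.003,0,0,0],[0,0,0.003,0,0,0]]]'; python3 -m jog '[[[0,0,0.002,0,0,0],[0,0,0.002,0,0,0]]]'
```

```text
time_s: 3.6
eef_pos: [506.3, 3.2, 97.2]
ee_rot: [0.707, 0.02, 0.707, -0.02]
force: [-3.2, -1.2, 0.1]
grip_width: 0.003
time_s: 3.98
eef_pos: [515.1, 2.7, 97.2]
ee_rot: [0.707, 0.02, 0.707, -0.02]
force: [-1.9, -1.4, -1.1]
grip_width: 0.001
time_s: 4.22
eef_pos: [519.1, 2.4, 97.3]
ee_rot: [0.707, 0.02, 0.707, -0.02]
force: [-2.5, -1.1, -0.9]
grip_width: -0.001
```

```bash
python3 -m jog '[[[0,0,0.002,0,0,0],[0,0,0,0,0,0]]]'; python3 -m jog '[[[0,0,0.002,0,0,0],[0,0,0,0,0,0]]]'
```

```text
time_s: 4.47
eef_pos: [521.4, 2.4, 97.4]
ee_rot: [0.707, 0.02, 0.707, -0.02]
force: [-1.3, -0.3, -0.7]
grip_width: -0.001
time_s: 4.72
eef_pos: [522.1, 2.4, 97.4]
ee_rot: [0.706, 0.02, 0.708, -0.02]
force: [-9.7, -1.0, 3.7]
grip_width: 0.001
```

```bash
python3 -m jog '[[[0,0,0.002,0,0,0],[0,0,0,0,0,0],[0,0,0,0,0,0]]]'; python3 look.py 3 side wrist
```

```text
time_s: 5.1
eef_pos: [522.2, 2.4, 97.4]
ee_rot: [0.704, 0.02, 0.71, -0.02]
force: [-20.4, -2.2, 13.1]
grip_width: 0.0
5.1 [522.2   2.4  97.4] [[-0.008, 0.057, 0.998], [0.0, 0.998, -0.057], [-1.0, 0.0, -0.008]] [-20.4  -2.2  13.1] 0.0004845870970942405
```

View pics/wrist3.png

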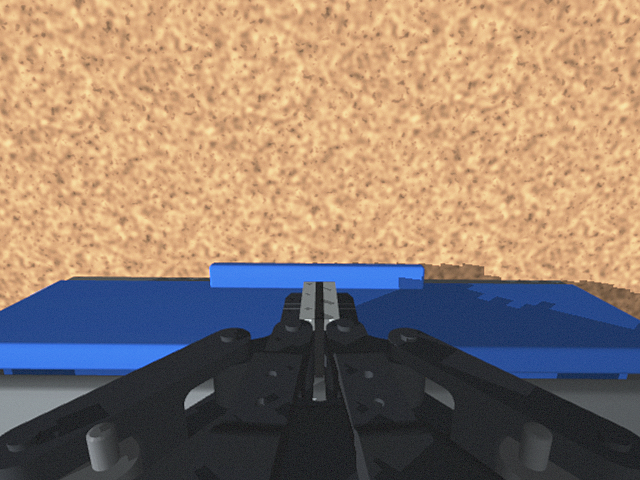

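View pics/side3.png

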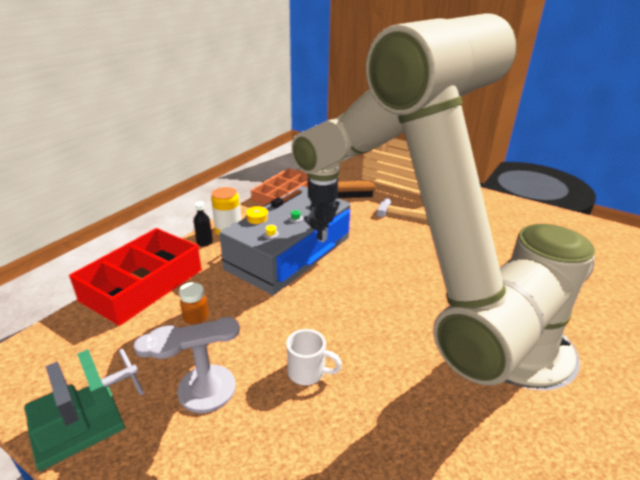

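Drawer is home: the front's top edge lies against the grey body in both views, and it is at a hard stop at 20 N. Next I back off, lift, and go over red.

```bash
python3 -m jog '[[[0,0,-0.01,0,0,0],[0,0,-0.015,0,0,0],[-0.05,0,0,0,0,0],[-0.05,0,0,0,0,0],[0,-0.025,0.025,0,0,0],[0,-0.025,0.025,0,0,0],[0,-0.025,0.025,0,0,0],[0,-0.025,0.025,0,0,0],[0,0,0,0,0,0]]]'; python3 look.py 4 wrist top
```

```text
time_s: 6.32
eef_pos: [595.1, -103.6, 197.0]
ee_rot: [0.707, 0.021, 0.706, -0.021]
force: [0.3, 0.7, -0.1]
grip_width: -0.002
6.325 [ 595.1 -103.6  197. ] [[0.001, 0.06, 0.998], [-0.0, 0.998, -0.06], [-1.0, -0.0, 0.001]] [ 0.3  0.7 -0.1] -0.001513263847907048
```

View pics/wrist4.png

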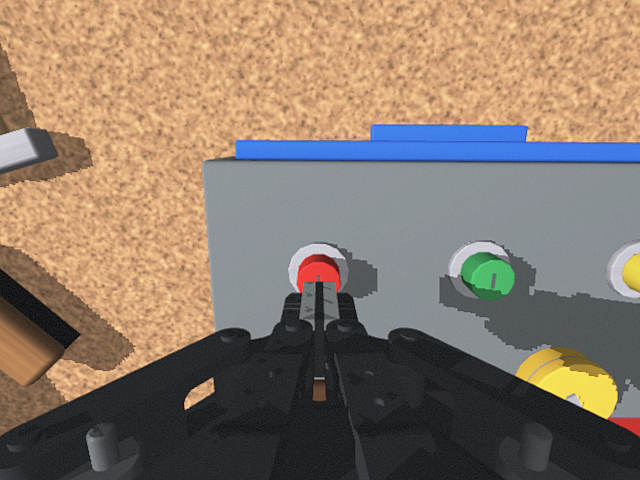

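View pics/top4.png

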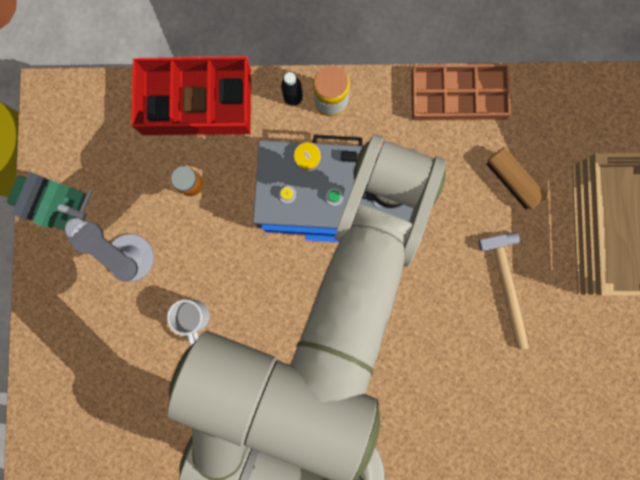

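```bash
python3 - <<'E'
from h import *;import pickle
w=pickle.load(open('wrist4.pkl','rb'));p=w['pose']
print('collar',onz(w,(318.5,271),124,p).round(1))
for k in('green','red'):
  for b in blobs(mask(w['image'],k),60):
    print(k,b[:2],onz(w,b[0],138,p).round(1))
E
```

```text
collar [ 605.8 -104.6  124. ]
green ([487.7, 275.7], [461, 253, 54, 48, 1854]) [609.5  -6.  138. ]
red ([317.7, 270.8], [297, 255, 44, 38, 1007]) [ 600.5 -104.7  138. ]
red ([628.0, 423.8], [608, 418, 32, 19, 328]) [719.7  93.1 138. ]
```

```bash
python3 -m jog '[[[0,0,0.009,0,0,0],[0.02,0,0,0,0,0],[0.02,0,0,0,0,0],[0,0,0,0,0,0]]]'; python3 -m jog '[[[0.004,0,0,0,0,0],[0.004,0,0,0,0,0]]]';python3 -m jog '[[[0.003,0,0,0,0,0],[0.003,0,0,0,0,0]]]';python3 -m jog '[[[0.002,0,0,0,0,0],[0,0,0,0,0,0]]]'
```

```text
time_s: 6.92
eef_pos: [602.8, -101.8, 156.4]
ee_rot: [0.706, 0.021, 0.708, -0.02]
force: [0.6, 0.3, 0.2]
grip_width: -0.003
time_s: 7.18
eef_pos: [603.4, -102.5, 149.9]
ee_rot: [0.707, 0.02, 0.706, -0.021]
force: [0.4, -0.3, 3.4]
grip_width: -0.002
time_s: 7.42
eef_pos: [603.4, -102.5, 143.7]
ee_rot: [0.707, 0.02, 0.706, -0.02]
force: [1.4, 1.6, 2.9]
grip_width: 0.004
time_s: 7.68
eef_pos: [603.1, -102.6, 141.2]
ee_rot: [0.707, 0.02, 0.707, -0.02]
force: [1.7, 0.0, 1.2]
grip_width: -0.002
```

```bash
python3 -m jog '[[[0.002,0,0,0,0,0],[0,0,0,0,0,0]]]';python3 -m jog '[[[0.002,0,0,0,0,0],[0,0,0,0,0,0]]]';python3 -m jog '[[[0.0015,0,0,0,0,0],[0,0,0,0,0,0]]]'
```

```text
time_s: 7.92
eef_pos: [603.0, -102.6, 139.1]
ee_rot: [0.707, 0.02, 0.707, -0.02]
force: [1.3, -0.1, 1.0]
grip_width: 0.0
time_s: 8.18
eef_pos: [603.1, -102.7, 138.0]
ee_rot: [0.707, 0.02, 0.707, -0.021]
force: [-2.3, 0.4, 7.9]
grip_width: -0.003
time_s: 8.43
eef_pos: [603.1, -102.6, 137.9]
ee_rot: [0.707, 0.02, 0.706, -0.021]
force: [-5.6, 2.9, 17.6]
grip_width: 0.001
```

Red bottomed at TCP z of 138, 12 mm below the first touch, with the force rising to 18 N and no further motion. Next I lift and go to yellow.

```bash
python3 -m jog '[[[-0.03,0,0,0,0,0],[-0.03,0,0,0,0,0],[0,0.04,0,0,0,0],[0,0.04,0,0,0,0],[0,0.04,0,0,0,0],[0,0.04,0,0,0,0],[0,0.04,0,0,0,0],[0,0,0,0,0,0]]]'; python3 look.py 5 wrist side
```

```text
time_s: 9.43
eef_pos: [614.1, 99.4, 195.1]
ee_rot: [0.706, 0.019, 0.707, -0.019]
force: [0.2, -0.5, -0.3]
grip_width: 0.002
9.425 [614.1  99.4 195.1] [[-0.001, 0.054, 0.999], [0.0, 0.999, -0.054], [-1.0, 0.0, -0.001]] [ 0.2 -0.5 -0.3] 0.001848021061170536
```

View pics/wrist5.png

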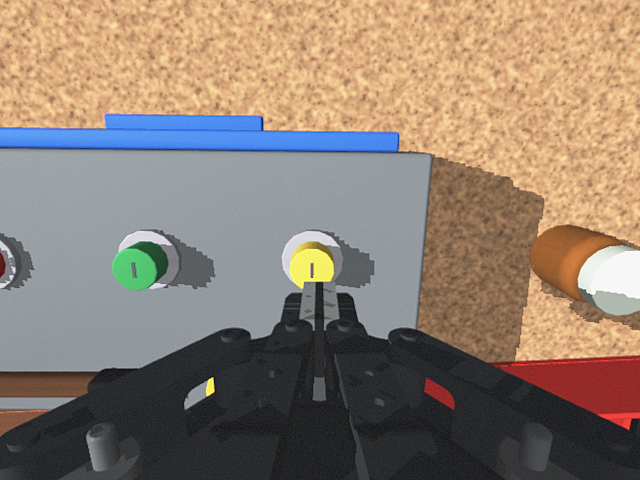

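```bash
python3 - <<'E'
from h import *;import pickle
w=pickle.load(open('wrist5.pkl','rb'));p=w['pose']
for k in('yellow','green','red'):
  for b in blobs(mask(w['image'],k),60):
    print(k,b[:2],onz(w,b[0],138,p).round(1))
E
```

```text
yellow ([313.9, 264.3], [290, 242, 44, 46, 1041]) [614.6  96.4 138. ]
yellow ([210.0, 386.6], [207, 378, 7, 18, 90]) [692.3  26.  138. ]
green ([139.7, 265.2], [112, 242, 56, 49, 1949]) [609.6  -3.2 138. ]
red ([587.9, 383.3], [490, 356, 150, 74, 5912]) [703.  264.1 138. ]
red ([438.8, 392.8], [424, 377, 31, 33, 460]) [704.9 170.5 138. ]
```

The wrist view shows the yellow cap at (312,265) a little left of the fingers at 319, so I shift 3 mm. The red cap is down in its collar at the left edge, and green is up.

```bash
python3 -m jog '[[[0,-0.003,0.001,0,0,0],[0.02,0,0,0,0,0],[0.018,0,0,0,0,0],[0,0,0,0,0,0]]]'; python3 -m jog '[[[0.004,0,0,0,0,0],[0.004,0,0,0,0,0]]]';python3 -m jog '[[[0.003,0,0,0,0,0],[0.003,0,0,0,0,0]]]';python3 -m jog '[[[0.002,0,0,0,0,0],[0.001,0,0,0,0,0]]]'
```

```text
time_s: 10.02
eef_pos: [614.9, 93.0, 156.6]
ee_rot: [0.706, 0.021, 0.708, -0.021]
force: [0.1, 0.6, 0.6]
grip_width: 0.002
time_s: 10.28
eef_pos: [615.8, 93.8, 150.3]
ee_rot: [0.707, 0.021, 0.706, -0.021]
force: [0.4, 0.3, 0.0]
grip_width: 0.001
time_s: 10.52
eef_pos: [615.7, 93.9, 144.1]
ee_rot: [0.707, 0.02, 0.706, -0.021]
force: [0.1, -1.5, 2.9]
grip_width: 0.002
time_s: 10.78
eef_pos: [615.7, 93.9, 140.9]
ee_rot: [0.707, 0.02, 0.707, -0.021]
force: [0.4, -1.3, 2.4]
grip_width: 0.0
```

```bash
python3 -m jog '[[[0.002,0,0,0,0,0],[0,0,0,0,0,0]]]';python3 -m jog '[[[0.002,0,0,0,0,0],[0,0,0,0,0,0]]]';python3 -m jog '[[[0.0015,0,0,0,0,0],[0,0,0,0,0,0]]]'
```

```text
time_s: 11.02
eef_pos: [615.4, 94.2, 138.5]
ee_rot: [0.707, 0.021, 0.707, -0.02]
force: [0.6, -0.8, 1.7]
grip_width: 0.002
time_s: 11.28
eef_pos: [615.4, 94.2, 138.0]
ee_rot: [0.707, 0.02, 0.707, -0.02]
force: [-3.1, -1.6, 11.0]
grip_width: 0.003
time_s: 11.52
eef_pos: [615.5, 94.2, 137.9]
ee_rot: [0.707, 0.02, 0.706, -0.02]
force: [-8.1, -0.4, 19.5]
grip_width: -0.0
```

Yellow bottomed at the same z of 138, at 19.5 N. I'll lift, back away toward the robot, and look.

```bash
python3 -m jog '[[[-0.03,0,0,0,0,0],[-0.05,0,0,0,0,0],[-0.05,0,-0.01,0,0,0],[0,-0.03,-0.05,0,0,0],[0,-0.03,-0.05,0,0,0],[0,-0.03,-0.05,0,0,0],[0,0,-0.04,0,0,0],[0,0,0,0,0,0]]]'; python3 look.py 6 wrist side top
python3 - <<'E'
import cv2,numpy as np
a=cv2.imread('pics/side6.png')[180:300,200:370];cv2.imwrite('pics/side6z.png',cv2.resize(a,None,fx=4,fy=4,interpolation=2))
E
```

```text
time_s: 12.52
eef_pos: [408.8, 16.1, 265.4]
ee_rot: [0.707, 0.021, 0.707, -0.02]
force: [-0.1, -0.2, 0.3]
grip_width: 0.002
12.525 [408.8  16.1 265.4] [[-0.0, 0.058, 0.998], [0.001, 0.998, -0.058], [-1.0, 0.001, -0.0]] [-0.1 -0.2  0.3] 0.001984806031855078
```

View pics/wrist6.png

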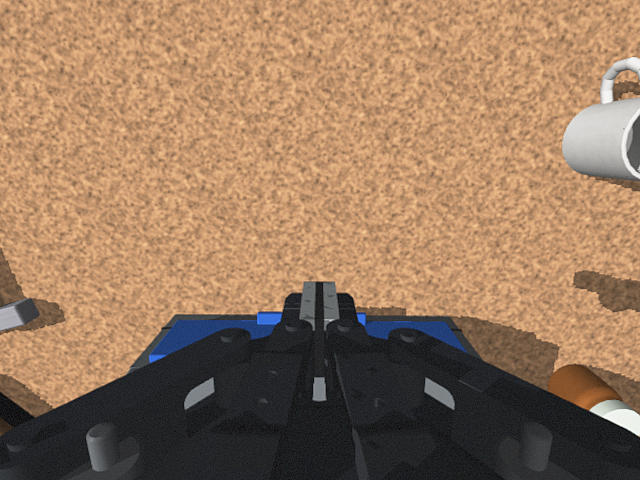

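View pics/side6z.png

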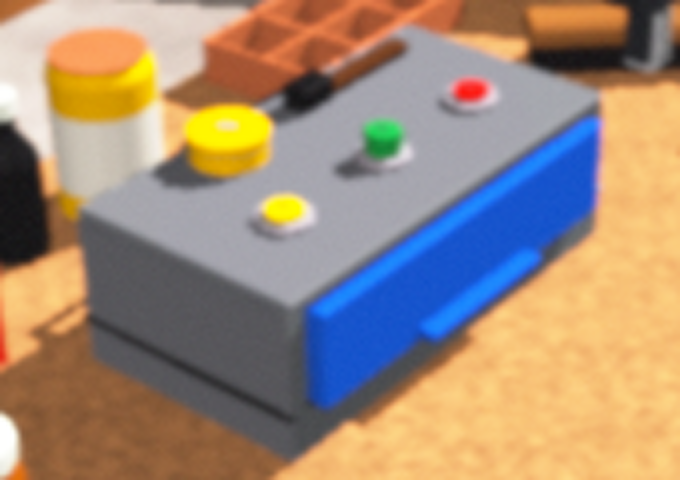

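View pics/top6.png

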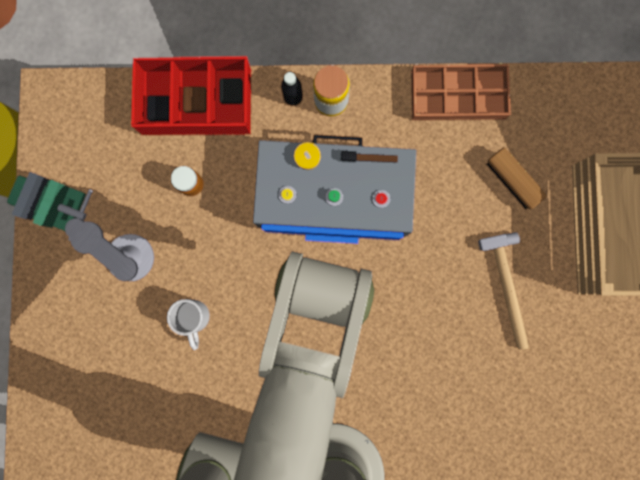

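The pictures show red (470,92 in the side zoom) and yellow (285,210) down in their collars. Green (383,138) is up, the drawer is home, and the tin, dauber and the rest are where they were. I'm handing in.

```bash
python3 -c "
from rig import workorder;print(workorder.finish_job())"
```

```text
the job is handed in; nothing more can be done
None
```

I pushed the blue drawer home, then pressed the red lock down and after it the yellow one. I handed the job in at about 12.5 s, with the arm backed off and touching nothing.

- **Drawer:** it came to a hard stop with the push force at 20 N and no further movement. The last pictures show its front against the toolbox body.
- **Locks:** red and yellow each stopped at TCP z 138 mm. That is 12 mm below where red was first touched, with 18 to 20 N and no further travel. In the last pictures both are down in their collars and green is up.
- **Other things:** comparing the first and last pictures by eye, none of the loose things had moved.

One measurement disagreed: the two-camera height of the locks came out about 8 mm below the stated 142 mm. The height at which the fingers first touched red matched the stated value, so I used that. The yellow press landed about 2.5 mm off the cap's centre, still well within its 26 mm top.

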